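# Sort two flower lids and hold the dryer's sprung shutter half open

## Task

First lower the whole six-petalled flower lid gently into the middle of the round wooden nest in front of the warm-air dryer, and then the chipped one, which has lost two petals, into the square wooden reject tray; set both down flat rather than dropping them, and leave everything else on the table where it is. Then, with the gripper's fingers, slide the sprung shutter on top of the dryer by its upright handle to half of its travel, where its pointer meets the middle, widest mark, and keep it there: the program finishes while the fingers still hold the shutter half open against its spring.

Things in the scene. Friction and masses are not known exactly. Their poses are not given: they have to be found in the camera images.
- whole_lid_center (a point): Point on the knob's axis half-way up, 22 mm above the underside. White unglazed clay lid in the form of a flower, with all six petals; petals spread to 38 mm from the axis and are 14 mm thick (16 mm at the middle). A round knob 26 mm across stands on the middle, its top 44 mm above the underside: grip it there. About 140 g, z up, loose on the table.
- chipped_lid_center (a point): Point on the knob's axis half-way up, 22 mm above the underside. White unglazed clay lid in the form of a flower, with four petals left of six: the two between its own 240 and 300 degrees (counted from its x axis towards y) are broken off; petals spread to 38 mm from the axis and are 14 mm thick (16 mm at the middle). A round knob 26 mm across stands on the middle, its top 44 mm above the underside: grip it there. About 140 g, z up, loose on the table.
- pass_floor (a point): Centre of the inner floor of the round wooden pass nest, 5 mm above the table; z up. The nest is fixed, open at the top, 96 mm across inside, 108 mm outside, its rim 12 mm above this floor. It stands in front of the dryer's louvred front.
- reject_floor (a point): Centre of the inner floor of the square wooden reject tray, 5 mm above the table; z up, x and y along its sides. Fixed, 110 mm square inside, 120 mm outside, its rim 20 mm above this floor.
- dryer: White warm-air dryer, a fixed box 140 (x) x 220 (y) x 80 mm high; origin at the centre of its underside on the table. Its louvred front faces its own -x, towards the robot; a black air spigot stands out 30 mm at the back. On top a dark steel shutter plate runs along the dryer's own y between two rails 8 mm high; black marks on the rail nearer the robot show closed, half (the widest mark, in the middle) and fully open.
- shutter (a joint): Slide of the shutter in m: 0 closed (its -y end), 0.035 half travel, 0.070 fully open; grows along the dryer's own +y. A spring closes it: about 3 N at closed, 8 N at half, 13.5 N fully open; let go, it shuts.
- shutter_handle (a point): Centre of the shutter's upright handle, which moves with the shutter; axes as the dryer's. The handle is a black tab 14 mm thick along the slide (y), 36 mm wide (x) and 45 mm high; its foot is 22.5 mm below this point (85 mm above the table), its top 22.5 mm above it (130 mm above the table). With the shutter closed it stands on the dryer's x = 0, y = -55 mm; at half travel at y = -20 mm.
- plain_lid: bystander: plain round clay lid without petals, 68 mm across, 14 mm thick with an 18 mm wide knob, 29 mm high in all; origin at the centre of its underside
- slip_jar: bystander: closed jar, 62 mm across, 85 mm high; origin at the centre of its underside
- spatula: bystander: flat wooden modelling tool, about 195 mm long, 20 mm wide, 8 mm high, lying near the robot
- brush_cup: bystander: open terracotta cup, 72 mm across, 90 mm high; origin at the centre of its underside
- cutter: bystander: thin ring cutter, 100 mm across, 20 mm high; origin at the centre of its underside
- small_bowl: bystander: small white bowl, 100 mm across, 45 mm high; origin at the centre of its underside
- wood_rib: bystander: flat wooden rib, 90 x 50 x 8 mm; origin at the centre of its underside
Mind the look-alikes: they are no part of the job. Leave any black or pink look-alike of the part that bears whole_lid_center alone. Leave any orange look-alike of the part that bears reject_floor alone.

How it is judged (in metres and radians):
On the way, in this order (a step that is already met when the one before it is completed fails the run):
1. the whole lid is lowered into the round nest, still in the fingers (horizontal distance between whole_lid_center and pass_floor below 0.014 m and z of whole_lid_center in the frame of pass_floor below 0.037 m and contact force between the fingers and whole_lid above 0.5 N), for 0.04 s.
2. the chipped lid is lowered into the reject tray, still in the fingers (horizontal distance between chipped_lid_center and reject_floor below 0.03 m and z of chipped_lid_center in the frame of reject_floor below 0.037 m and contact force between the fingers and chipped_lid above 0.5 N), for 0.04 s.
3. both lids rest, released, flat in their places (horizontal distance between whole_lid_center and pass_floor below 0.014 m and z of whole_lid_center in the frame of pass_floor below 0.029 m and angle between each of whole_lid_center, chipped_lid_center's own z axis and vertical below 0.12 rad and horizontal distance between chipped_lid_center and reject_floor below 0.03 m and z of chipped_lid_center in the frame of reject_floor below 0.029 m and contact force between each of the arm, the fingers and whole_lid below 0.1 N and linear speed of each of whole_lid, chipped_lid below 0.02 m/s and contact force between each of the arm, the fingers and chipped_lid below 0.1 N), for 0.2 s.
4. the fingers hold the shutter at half travel (value of joint shutter between 0.028 and 0.042 m and velocity of joint shutter between -0.02 and 0.02 m/s and contact force between the fingers and shutter above 3 N), for 0.5 s.
At the end, for the whole second after the job is handed in: Whole lid flat and released within 14 mm of the round nest's centre, chipped lid within 30 mm of the reject tray's, each lowered to under 15 mm above its floor before release; fingers hold the shutter with over 3 N at 28 to 42 mm of 70, at rest; bystanders moved less than 30 mm (all of step 3 and all of step 4); the arm keeps its last pose, push and grip.
It fails at once if a bystander is moved by more than 30 mm (distance of any of plain_lid, slip_jar, spatula, brush_cup, cutter, small_bowl, wood_rib from where it was at the start of the episode above 0.03 m).
It also fails if it takes over 59 s, if anything falls off the work surface, if the arm or the gripper's body presses on something with over 40 N, if the wrist force passes 120 N, or if a joint passes its speed limit or range.

## Robot

A 7-joint arm with a two-finger parallel gripper is mounted at the origin on the work surface. World frame = base frame: x ahead of the robot, y to its left, z up, the work surface at z = 0. Lengths are in mm, angles in rad, forces in N, time in s.
With the tool pointing down it reaches from about 400 to 850 mm from the base axis. Payload 10.4 kg.
Tool frame: the origin (TCP) lies at the very end of the fingers, on their centre line; the grasp point (between the pads) lies 19 mm behind it (env.grasp_offset is the distance from the TCP to the grasp point, in mm); z points along the fingers, x is the direction in which the jaws open and shut, and the axes are right-handed (so a half turn about z gives the same grasp; the last joint's range is limited). The gripper opens to 85 mm and grips with 20 to 120 N. Pads are 22 mm wide; open, the fingers measure 114 mm over their backs; the gripper's body (76 mm by 85 mm) begins 54 mm behind the grasp point. The pads swing forward as they close: fully open they stand 13 mm farther back than shut.
Start: joints at [-1.216, 0.332, -0.065, 1.46, 0.022, 1.35, -0.088], TCP at [230.536, 580.951, 231.338] pointing down, gripper open.
Joint ranges: [-2.6, 2.6], [-0.5, 2.12], [-1.47, 1.34], [0.16, 2.42], [-1.27, 4.41], [0.06, 2.06], [-2.6, 2.6]. Speed limits (rad/s): [2.22, 2.22, 2.79, 2.79, 3.14, 3.14, 3.14].

## Interface

Orientations are given as a unit quaternion [x, y, z, w].
In Python, from cell import env, get_image, camera_model, order, models gives the robot as it stands.
- The arm moves only by the tool arm_command, never from a script. Its argument "increments" is one flat list of numbers, 6 for each row, row after row: the shift along the tool's x, y, z normalised to -1 to 1, where 1 is 250 mm, then the turn, a rotation vector about the tool's x, y, z normalised to -1 to 1, where 1 is 180 degrees. In form: [tx, ty, tz, rx, ry, rz, tx, ty, tz, rx, ry, rz, ...]. A call has 1 to 20 rows; each row is the pose to reach, as a shift and turn from the pose commanded when the call began, along the tool's axes at that moment, turning the shorter way round; what a row does not reach only later rows make up. A row lasts 1/8 s, in which the tool goes at most 62.5 mm and 10.7 degrees, less where a joint would pass 70% of its speed; a pose out of reach is approached as far as the arm can. A call with a number of a shift or a turn outside -1 to 1 is refused whole. A call with a gripper value outside its range is refused whole. "claw" is the opening, from 0 (shut) to 1 (fully open), set as the call begins (left out, the last holds). The fingers move at their own pace and stop on an object; the grip force is fixed at half the most. Time passes only in rows, so rows that repeat a pose let the fingers close. It gives the time, the measured TCP pose, the force and the opening at its end, in the units of the state.
- env.state(): the state, without advancing time (a new reading comes with each control period).
- get_image(name): name is "scene" or "top" or "wrist"; returns the picture (400x640x3 uint8, red, green, blue); there is no depth.
- camera_model(name): a dict with "mtx" (3x3 intrinsics, pixels), "extrinsics" (4x4, takes a point from camera to world coordinates). Camera axes: x right, y up, looking along -z (the intrinsics and any distortion apply to the point x, -y, -z); pixel columns grow to the right and rows downward; lengths in mm; the calibration is good to about 2 mm. The wrist camera is an equidistant fisheye: a pixel r from the principal point sees the ray r / f radians off the axis. A picture is of the moment at which its call begins: read the wrist's pose just before it. camera_model takes no time and is no camera call; for the wrist camera it gives the pose at the moment of the call.
- order.close_job(): hands the job in, once; it reports no verdict.
Trained networks look in the newest picture that a camera, given by its name, has taken for a name from the list of things; names that differ only in an ending like _2 or _b are one class to them, and where a whole thing is asked for, a point or a joint stands for the part that bears it (a point fixed in the world has none). Each returns a list of dicts, best first, with "confidence" (0 to 1); they miss things now and then, are a little off and sometimes report something else, mostly with a low value. They report only what shows in the picture. A call takes as long as a camera call. They do not tell look-alikes from the thing itself.
- models.recognise(camera, query): "point" ([x, y, z] in mm, in the coordinates of the camera as it stood for that picture, good to about 4 mm: the middle of the surface that is visible of it).
The state is a dict: "time": time; "qpos": joint angles; "joint_vel": joint speeds; "effort": joint torques, N m; "eef_pos": TCP position; "tool_rot": TCP orientation; "ft_force": force on the tool from outside, world axes, zero at the start; "moment": the same for the moment, N m; "grip_width": opening from 0.0 (shut) to 1.0 (fully open).
Only numpy, scipy, OpenCV 4.12 (cv2) and the standard library are available. Lean on these libraries where they do the work, as an engineer would, in place of code of your own. Each camera call takes 0.05 s, during which the arm holds its last target.

## Working session

There is one attempt and no reset: what is moved stays moved. The work goes in short steps, Python scripts to look and compute and a tool call to move; the robot and the scene stay as the last step left them, time stands still between calls to the robot, and variables do not carry over. Pictures are saved under pics/ and viewed, and the job is handed in when it is done.

Besides the shell and the picture viewer there is one more tool, called after "Request:" as name(argument=value, ...) on one line, values as JSON. arm_command: Moves the arm, as the interface text tells. Its arguments: {"type":"object","properties":{"increments":{"type":"array"},"claw":{"type":"number"}},"required":["increments"]}

```bash
ls; mkdir -p pics; python3 - <<'E'
from cell import env,get_image,camera_model,order,models
import cv2,numpy as np
print(env.state())
for n in ["scene","top","wrist"]:
    im=get_image(n); cv2.imwrite(f"pics/{n}0.png",im[:,:,::-1])
    m=camera_model(n); print(n,np.round(m["mtx"],1).tolist(),np.round(m["extrinsics"],3).tolist(),[k for k in m])
E
```

```text
pics
{'time': 0.0, 'qpos': array([-1.21563476,  0.3328754 , -0.06470114,  1.46094013,  0.02162522,
        1.34988648, -0.08846288]), 'joint_vel': array([ 8.60740741e-04,  1.35199359e-03,  9.68876401e-04, -1.35647830e-03,
       -9.73084100e-05, -8.13320203e-04, -1.87030723e-04]), 'effort': array([-7.17199455e-04, -6.25426555e+01,  4.91808099e-02, -3.91622257e+01,
        1.63212925e-02,  9.67228058e-03,  2.21021145e-05]), 'eef_pos': array([230.40082174, 580.5840576 , 230.5143027 ]), 'tool_rot': array([ 8.27278657e-01,  5.61791353e-01, -5.58271814e-04,  4.32991021e-04]), 'ft_force': array([ 0.21615685, -0.16863016, -0.57071952]), 'moment': array([ 0.01489417, -0.02310517, -0.01386644]), 'grip_width': 0.9989057401927862}
scene [[457.6, 0.0, 324.6], [0.0, 457.6, 205.8], [0.0, 0.0, 1.0]] [[0.516, -0.564, 0.645, 1251.932], [0.857, 0.355, -0.374, -478.452], [-0.018, 0.746, 0.666, 882.93], [0.0, 0.0, 0.0, 1.0]] ['mtx', 'extrinsics']
top [[363.3, 0.0, 319.2], [0.0, 363.3, 192.4], [0.0, 0.0, 1.0]] [[0.004, 0.979, -0.202, 302.709], [-1.0, 0.004, 0.002, -50.618], [0.003, 0.202, 0.979, 1058.239], [0.0, 0.0, 0.0, 1.0]] ['mtx', 'extrinsics']
wrist [[309.7, 0.0, 319.9], [0.0, 309.7, 200.1], [0.0, 0.0, 1.0]] [[0.368, -0.898, -0.244, 169.625], [0.93, 0.354, 0.099, 605.68], [-0.002, -0.263, 0.965, 372.524], [0.0, 0.0, 0.0, 1.0]] ['mtx', 'extrinsics']
```

View pics/scene0.png

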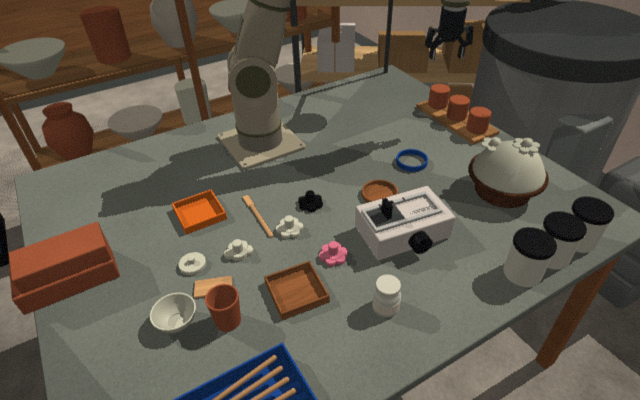

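View pics/top0.png

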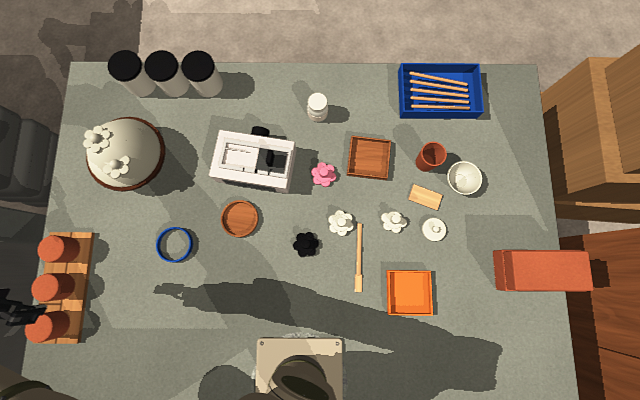

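View pics/wrist0.png

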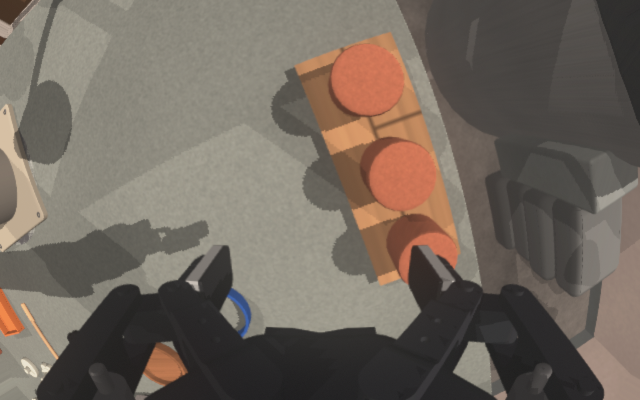

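```bash
cat > h.py <<'E'
from cell import env,get_image,camera_model,order,models
import cv2,numpy as np
from scipy.spatial.transform import Rotation as R
def w(cam,p):
    E=camera_model(cam)["extrinsics"]; return E[:3,:3]@np.array(p)+E[:3,3]
def pix2plane(cam,u,v,z):
    m=camera_model(cam);K=np.array(m["mtx"]);E=np.array(m["extrinsics"])
    if cam!="wrist":
        d=np.array([(u-K[0,2])/K[0,0],-(v-K[1,2])/K[1,1],-1])
    else:
        a=np.array([u-K[0,2],v-K[1,2]]);r=np.hypot(*a);th=r/K[0,0]
        d=np.array([np.sin(th)*a[0]/r,-np.sin(th)*a[1]/r,-np.cos(th)])
    d=E[:3,:3]@d; t=(z-E[2,3])/d[2]; return E[:3,3]+t*d
def proj(cam,P):
    m=camera_model(cam);K=np.array(m["mtx"]);E=np.array(m["extrinsics"])
    c=E[:3,:3].T@(np.array(P)-E[:3,3]); x,y,z=c[0],-c[1],-c[2]
    if cam!="wrist": return K[0,0]*x/z+K[0,2],K[1,1]*y/z+K[1,2]
    r=np.hypot(x,y);th=np.arctan2(r,z);return K[0,0]*th*x/r+K[0,2],K[0,0]*th*y/r+K[1,2]
def rel(P,Rw):
    "target tool pose -> 6 increments from current measured pose"
    s=env.state();R0=R.from_quat(s["tool_rot"])
    t=R0.inv().apply(np.array(P)-s["eef_pos"])/250
    return np.round(np.r_[t,(R0.inv()*Rw).as_rotvec()/np.pi],4)
E
python3 - <<'E'
from h import *
for c in ["top","scene"]:
  for q in ["whole_lid_center","chipped_lid_center","pass_floor","reject_floor","dryer","shutter_handle","plain_lid","slip_jar","brush_cup","cutter","small_bowl","wood_rib","spatula"]:
    for r in models.recognise(c,q): print(c,q,np.round(w(c,r["point"])),round(r["confidence"],2),np.round(proj(c,w(c,r["point"]))))
print(env.state()["time"])
E
```

```text
top whole_lid_center [365. -17.  10.] 0.79 [307. 245.]
top whole_lid_center [566. -67.  13.] 0.79 [324. 176.]
top whole_lid_center [ 433. -114.   12.] 0.57 [340. 221.]
top chipped_lid_center [ 432. -266.   13.] 0.59 [393. 222.]
top pass_floor [445. 183.   5.] 0.97 [238. 217.]
top pass_floor [ 320. -169.    5.] 0.66 [360. 261.]
top pass_floor [589.  80.  84.] 0.18 [272. 162.]
top reject_floor [ 233. -304.    4.] 0.59 [409. 293.]
top dryer [593. 134.  79.] 0.89 [253. 161.]
top dryer [590.  78.  84.] 0.23 [273. 162.]
top shutter_handle [591.  79.  87.] 0.85 [272. 161.]
top plain_lid [ 414. -386.   14.] 0.96 [435. 228.]
top slip_jar [759. -45.  87.] 0.82 [317. 105.]
top brush_cup [ 624. -376.   55.] 0.66 [431. 154.]
top brush_cup [ 626. -204.    6.] 0.35 [369. 158.]
top cutter [366. 369.  17.] 0.68 [171. 244.]
top cutter [ 431. -268.   17.] 0.26 [394. 222.]
top small_bowl [ 566. -484.   22.] 0.59 [466. 176.]
top wood_rib [ 508. -367.    6.] 0.89 [426. 197.]
top spatula [ 318. -169.    8.] 0.89 [360. 262.]
scene whole_lid_center [377. -21.  14.] 0.95 [310. 203.]
scene whole_lid_center [ 4
[... 233 characters left out ...]
9.] 0.75 [198. 211.]
scene dryer [634. 110.  83.] 0.94 [404. 221.]
scene shutter_handle [598.  70.  85.] 0.55 [383. 218.]
scene shutter_handle [ 441. -120.   18.] 0.23 [289. 228.]
scene plain_lid [ 420. -386.   15.] 0.74 [192. 264.]
scene plain_lid [597.  77.  89.] 0.16 [385. 216.]
scene slip_jar [785. -56.  60.] 0.86 [386. 297.]
scene brush_cup [ 625. -365.   61.] 0.74 [227. 307.]
scene brush_cup [ 419. -388.   20.] 0.67 [190. 262.]
scene cutter [369. 360.  16.] 0.68 [412. 159.]
scene small_bowl [ 540. -471.   26.] 0.66 [172. 310.]
scene small_bowl [ 502. -380.   12.] 0.25 [205. 285.]
scene wood_rib [ 499. -374.   11.] 0.77 [208. 284.]
scene spatula [ 330. -173.    8.] 0.71 [255. 214.]
1.45
```

Flower candidates in the top view are white (340,222), white (393,222), black (305,244), pink (323,175), and white ones on the dome at far left. The trays are brown (369,158) and an orange look-alike (410,292). I'll crop closely to check the white pair and the dryer.

```bash
python3 - <<'E'
import cv2,numpy as np
t=cv2.imread("pics/top0.png");s=cv2.imread("pics/scene0.png")
a=cv2.resize(t[195:250,315:415],(800,440),interpolation=cv2.INTER_CUBIC);cv2.imwrite("pics/c1.png",a)
a=cv2.resize(t[120:245,200:300],(480,600),interpolation=cv2.INTER_CUBIC);cv2.imwrite("pics/c2.png",a)
a=cv2.resize(s[170:270,345:465],(720,600),interpolation=cv2.INTER_CUBIC);cv2.imwrite("pics/c3.png",a)
a=cv2.resize(s[200:270,215:315],(800,560),interpolation=cv2.INTER_CUBIC);cv2.imwrite("pics/c4.png",a)
E
```

```text
(no output)
```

View pics/c1.png

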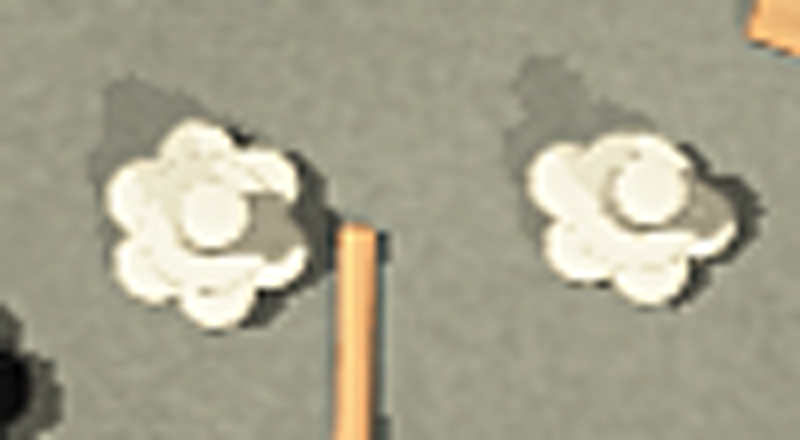

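View pics/c2.png

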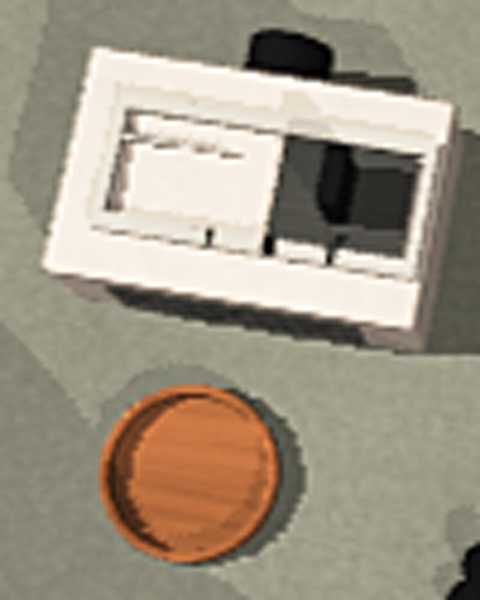

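View pics/c3.png

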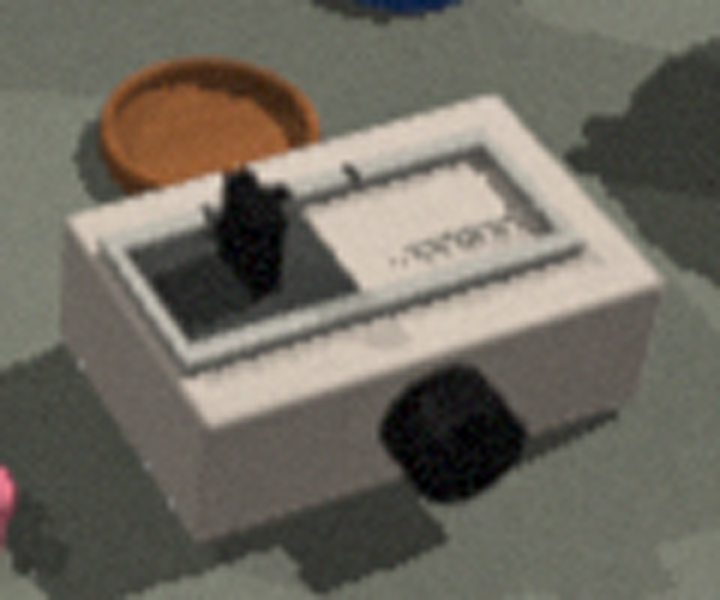

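View pics/c4.png

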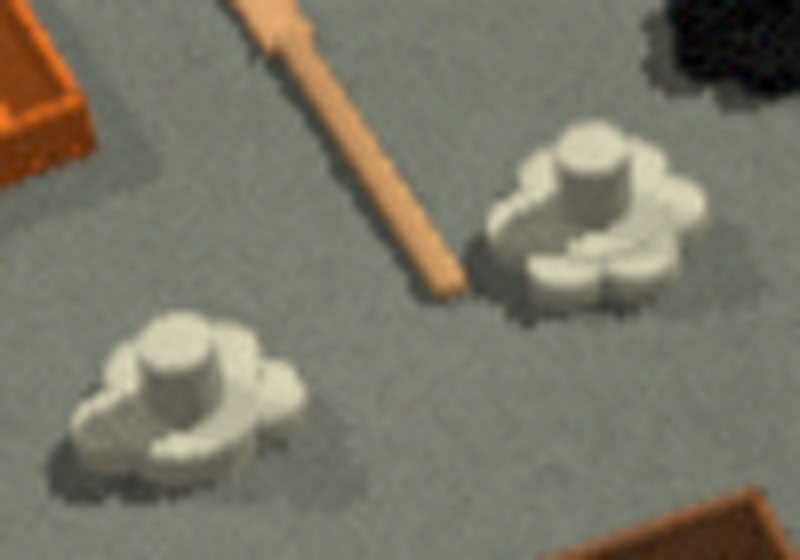

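```bash
python3 - <<'E'
from h import *
f=lambda *a:np.round(pix2plane(*a),1)
print("whole",f("top",341.6,221.9,44),f("scene",289,218.5,44))
print("chip",f("top",396.2,219.1,44),f("scene",237.1,243.1,44))
print("nest",f("top",239.6,218.75,17), f("scene",345+210/6,170+124/6,17))
C=[f("top",200+x/4.8,120+y/4.8,80) for x,y in [(95,48),(458,102),(412,330),(45,272)]]
C=np.array(C);print("dryer",C,C.mean(0))
e=C[0]-C[1];e2=C[3]-C[2];print(np.degrees(np.arctan2(-e[0],e[1])),np.degrees(np.arctan2(-e2[0],e2[1])),np.linalg.norm(e),np.linalg.norm(e2),np.linalg.norm(C[0]-C[3]))
C=np.array([f("scene",345+x/6,170+y/6,80) for x,y in [(495,97),(662,285),(212,428),(68,215)]]);print(C,C.mean(0))
t=cv2.imread("pics/top0.png");s=cv2.imread("pics/scene0.png")
cv2.imwrite("pics/c5.png",np.hstack([cv2.resize(t[130:185,340:400],(600,550)[::1],interpolation=cv2.INTER_CUBIC)[:, :400+200]]))
E
```

```text
whole [ 427.3 -115.5   44. ] [ 432.6 -114.1   44. ]
chip [ 435.8 -269.    44. ] [ 442.9 -268.1   44. ]
nest [438.6 176.6  17. ] [443.2 180.1  17. ]
dryer [[684.4 231.4  80. ]
 [651.6  15.5  80. ]
 [514.   39.6  80. ]
 [547.4 252.2  80. ]] [599.35  134.675  80.   ]
-8.638444807954357 -8.928335751546896 218.3773110925217 215.20762068291168 138.56998231940423
[[556.  253.6  80. ]
 [689.9 230.6  80. ]
 [656.7  20.   80. ]
 [519.1  43.   80. ]] [605.425 136.8    80.   ]
```

View pics/c5.png

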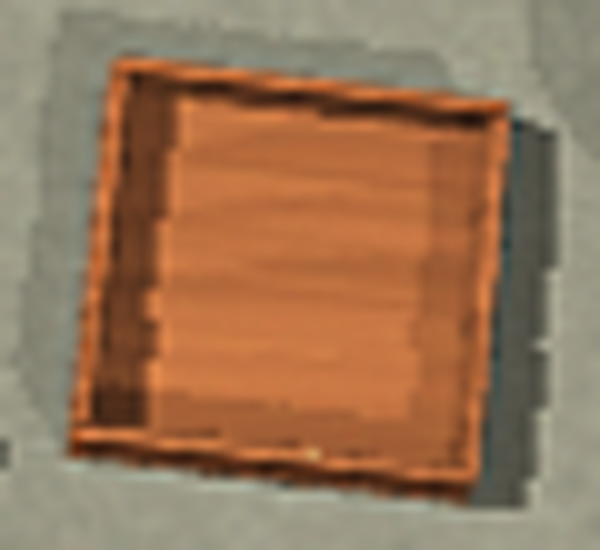

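```bash
cat >> h.py <<'E'
def head(deg): # tool down, tool x heading deg
    h=np.radians(deg); x=np.array([np.cos(h),np.sin(h),0]);z=np.array([0,0,-1.]);y=np.cross(z,x)
    return R.from_matrix(np.c_[x,y,z])
def go(*P,deg=81.2):
    s=env.state();print("t",round(s["time"],2),np.round(s["eef_pos"],1),"head",round(np.degrees(np.arctan2(*R.from_quat(s["tool_rot"]).as_matrix()[1::-1,0])),1),"F",np.round(s["ft_force"],1),"w",round(s["grip_width"],3))
    for p in P: print(p,rel(p,head(deg)).tolist())
E
python3 - <<'E'
from h import *
c=pix2plane("top",369.4,156.8,25);print("tray",c)
go((350,400,231),deg=68.4)
go((350,400,231))
E
```

```text
tray [ 623.7759563  -200.90412526   25.        ]
t 1.45 [230.6 581.  231.3] head 68.4 F [-0.6  0.9  0.4] w 0.997
(350, 400, 231) [-0.4965, 0.7111, 0.0012, -0.0, -0.0, -0.0003]
t 1.45 [230.6 581.  231.3] head 68.4 F [-0.6  0.9  0.4] w 0.997
(350, 400, 231) [-0.4965, 0.7111, 0.0012, -0.0, -0.0, -0.0714]
```

Request:
arm_command(increments=[-0.5,0.71,0,0,0,-0.0714,-0.5,0.71,0,0,0,-0.0714,-0.5,0.71,0,0,0,-0.0714,-0.5,0.71,0,0,0,-0.0714,-0.5,0.71,0,0,0,-0.0714])

```text
time: 2.08
eef_pos: [351.3, 397.1, 231.7]
tool_rot: [0.761, 0.649, 0.0, 0.0]
ft_force: [0.0, 0.6, 0.1]
grip_width: 0.999
```

```bash
python3 - <<'E'
from h import *
go((430,180,215),(430,-30,215))
E
```

```text
t 2.08 [351.3 397.1 231.7] head 80.9 F [0.  0.6 0.1] w 0.999
(430, 180, 215) [-0.8082, 0.4475, 0.0671, 0.0003, -0.0001, -0.0014]
(430, -30, 215) [-1.6377, 0.5797, 0.0669, 0.0003, -0.0001, -0.0014]
```

Request:
arm_command(increments=[-0.808,0.447,0.067,0,0,-0.0014,-0.808,0.447,0.067,0,0,-0.0014,-0.808,0.447,0.067,0,0,-0.0014,-0.808,0.447,0.067,0,0,-0.0014,-0.808,0.447,0.067,0,0,-0.0014])

```text
time: 2.7
eef_pos: [429.8, 180.4, 214.6]
tool_rot: [0.759, 0.651, 0.0, 0.0]
ft_force: [0.4, 0.4, 0.7]
grip_width: 1.004
```

```bash
python3 - <<'E'
from h import *
go((430,-40,215))
E
```

```text
t 2.7 [429.8 180.4 214.6] head 81.2 F [0.4 0.4 0.7] w 1.004
(430, -40, 215) [-0.8711, 0.1354, -0.0014, 0.0001, -0.0, 0.0001]
```

```bash
python3 - <<'E'
from h import *
im=get_image("wrist");cv2.imwrite("pics/w1.png",im[:,:,::-1])
for P in [(441,178.5,17),(594,81.3,130)]: print(proj("wrist",P))
for q in ["pass_floor","shutter_handle","dryer"]:
    for r in models.recognise("wrist",q): print(q,np.round(w("wrist",r["point"])),round(r["confidence"],2))
E
```

```text
(np.float64(317.68425112619127), np.float64(187.74804023055248))
(np.float64(246.71474431649062), np.float64(369.3371526902266))
pass_floor [443. 185.   8.] 0.62
dryer [546. 159.  85.] 0.86
```

View pics/w1.png

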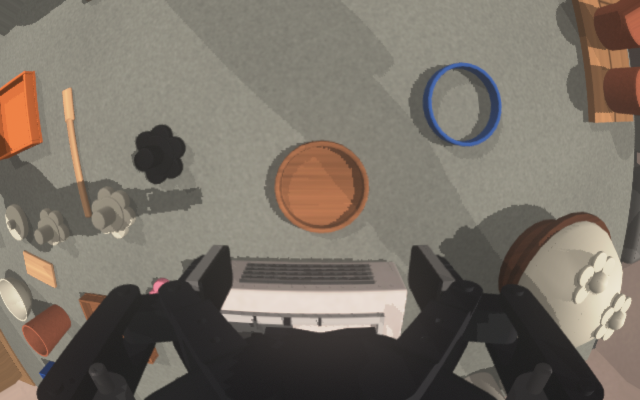

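Request:
arm_command(increments=[-0.87,0.135,0,0,0,0,-0.87,0.135,0,0,0,0,-0.87,0.135,0,0,0,0,-0.87,0.135,0,0,0,0,-0.87,0.135,0,0,0,0], claw=0.65)

```text
time: 3.52
eef_pos: [430.2, -38.5, 214.8]
tool_rot: [0.758, 0.652, 0.0, 0.0]
ft_force: [-0.3, 0.5, 0.9]
grip_width: 0.65
```

```bash
python3 - <<'E'
from h import *
im=get_image("wrist");cv2.imwrite("pics/w2.png",im[:,:,::-1])
for P in [(430,-114.8,44)]: print(proj("wrist",P))
for q in ["whole_lid_center"]:
    for r in models.recognise("wrist",q): print(q,np.round(w("wrist",r["point"])),round(r["confidence"],2))
go((430,-114.8,100))
E
```

```text
(np.float64(246.8508584602076), np.float64(192.56246884641774))
whole_lid_center [373. -14.  10.] 0.77
whole_lid_center [ 425. -110.   13.] 0.62
whole_lid_center [568. -57.   8.] 0.61
whole_lid_center [545. 152.  82.] 0.41
t 3.62 [430.2 -36.1 214.6] head 81.6 F [0.3 0.3 0.9] w 0.649
(430, -114.8, 100) [-0.3118, 0.0452, 0.4583, 0.0, -0.0001, 0.002]
```

View pics/w2.png

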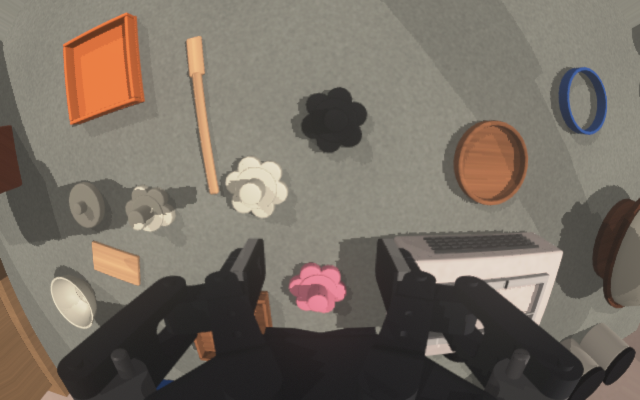

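```bash
python3 - <<'E'
from h import *
im=cv2.imread("pics/w2.png");cv2.imwrite("pics/c6.png",cv2.resize(im[145:230,200:310],(770,595),interpolation=cv2.INTER_CUBIC))
E
```

```text
(no output)
```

View pics/c6.png

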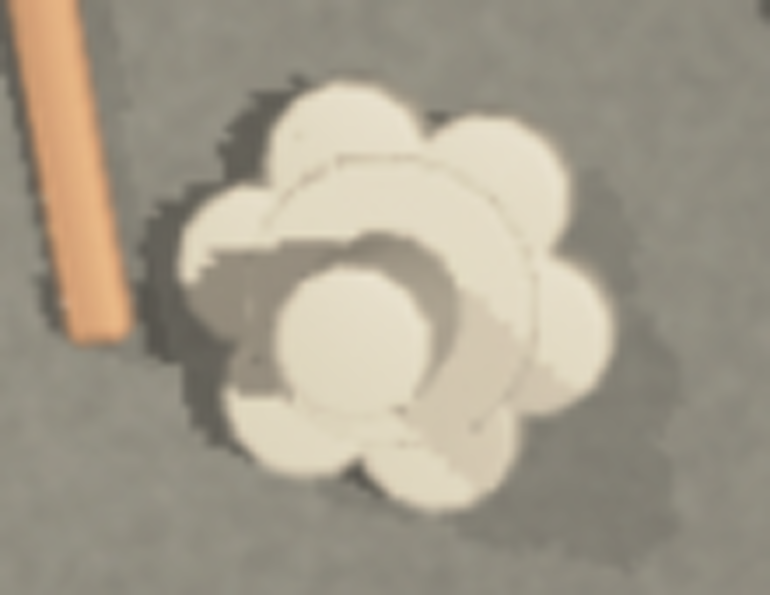

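This is the white lid with all six petals; its knob top is at wrist pixel (250.4,193.9).

```bash
python3 - <<'E'
from h import *
print(pix2plane("wrist",250.4,193.9,44)); print(pix2plane("wrist",325,119,0))
go((430,-112,100))
E
```

```text
[ 432.08227491 -110.42047791   44.        ]
[367.54617905 -20.80251153   0.        ]
t 3.62 [430.2 -36.1 214.6] head 81.6 F [0.3 0.3 0.9] w 0.649
(430, -112, 100) [-0.3008, 0.0436, 0.4583, 0.0, -0.0001, 0.002]
```

Request:
arm_command(increments=[-0.3,0.047,0.4,0,0,0.002,-0.3,0.047,0.4,0,0,0.002,-0.3,0.047,0.4,0,0,0.002,-0.3,0.047,0.4,0,0,0.002,-0.3,0.047,0.4,0,0,0.002])

```text
time: 4.25
eef_pos: [431.7, -111.9, 115.6]
tool_rot: [0.759, 0.651, 0.001, 0.0]
ft_force: [-0.5, 0.9, 1.1]
grip_width: 0.652
```

```bash
python3 - <<'E'
from h import *
go((431,-112,60))
im=get_image("wrist");cv2.imwrite("pics/w3.png",im[:,:,::-1])
print(proj("wrist",(431,-112,44)))
E
```

```text
t 4.25 [ 431.7 -111.9  115.6] head 81.3 F [-0.5  0.9  1.1] w 0.652
(431, -112, 60) [-0.0009, -0.003, 0.2222, 0.0006, -0.0002, 0.0003]
(np.float64(319.46858559747744), np.float64(209.29280239555092))
```

View pics/w3.png

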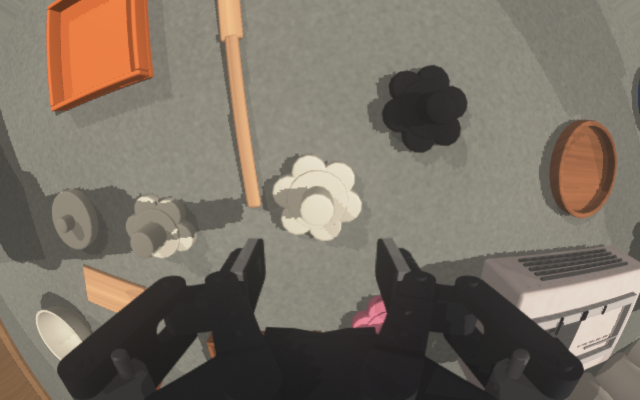

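Request:
arm_command(increments=[-0.007,-0.002,0.2,0.0006,0,0,-0.007,-0.002,0.28,0.0006,0,0,-0.007,-0.002,0.34,0.0006,0,0,-0.007,-0.002,0.37,0.0006,0,0,-0.007,-0.002,0.388,0.0006,0,0,-0.007,-0.002,0.388,0.0006,0,0,-0.007,-0.002,0.388,0.0006,0,0])

```text
time: 5.18
eef_pos: [430.1, -115.1, 18.0]
tool_rot: [0.76, 0.65, -0.0, -0.001]
ft_force: [-0.1, -0.4, 0.3]
grip_width: 0.646
```

Request:
arm_command(increments=[0,0,0,0,0,0,0,0,0,0,0,0,0,0,0,0,0,0,0,0,0,0,0,0,0,0,0,0,0,0,0,0,0,0,0,0], claw=0)

```text
time: 5.92
eef_pos: [430.0, -115.1, 18.0]
tool_rot: [0.76, 0.65, -0.0, -0.001]
ft_force: [-3.1, -0.2, 6.0]
grip_width: 0.282
```

```bash
python3 - <<'E'
from h import *
go((431,-112,60))
im=get_image("wrist");cv2.imwrite("pics/w4.png",im[:,:,::-1])
E
```

```text
t 5.92 [ 430.  -115.1   18. ] head 81.1 F [-3.1 -0.2  6. ] w 0.282
(431, -112, 60) [0.0128, 0.0018, -0.168, -0.0005, -0.0001, -0.0006]
```

View pics/w4.png

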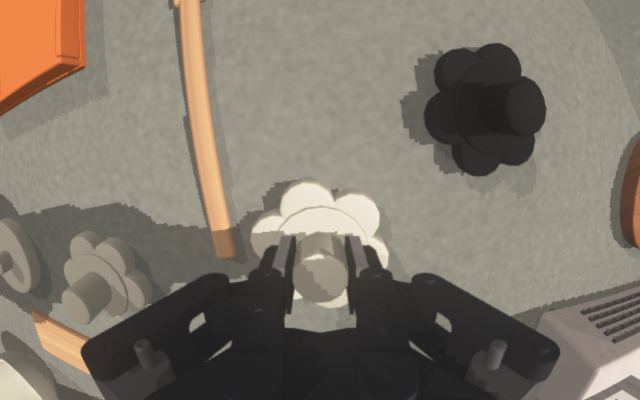

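Request:
arm_command(increments=[0,0,-0.02,0,0,0,0,0,-0.08,0,0,0,0,0,-0.18,0,0,0,0,0,-0.3,0,0,0,0,0,-0.35,0,0,0,0,0,-0.35,0,0,0])

```text
time: 6.72
eef_pos: [430.4, -115.0, 105.7]
tool_rot: [0.76, 0.65, 0.0, -0.0]
ft_force: [-0.3, 0.6, -2.0]
grip_width: 0.285
```

```bash
python3 - <<'E'
from h import *
go((435,90,105),(441,178.5,105))
E
```

```text
t 6.72 [ 430.4 -115.   105.7] head 81.1 F [-0.3  0.6 -2. ] w 0.285
(435, 90, 105) [0.813, -0.1085, 0.0034, -0.0, -0.0003, -0.0005]
(441, 178.5, 105) [1.1664, -0.1395, 0.0037, -0.0, -0.0003, -0.0005]
```

Fz is −2 N, which fits a carried lid. Moving on to the nest.

Request:
arm_command(increments=[0.15,-0.02,0,0,0,0,0.35,-0.045,0,0,0,0,0.55,-0.07,0,0,0,0,0.72,-0.095,0,0,0,0,0.813,-0.108,0,0,0,0,0.813,-0.108,0,0,0,0])

```text
time: 7.48
eef_pos: [433.9, 91.3, 103.9]
tool_rot: [0.759, 0.651, -0.002, -0.001]
ft_force: [0.5, -0.6, -1.5]
grip_width: 0.285
```

```bash
python3 - <<'E'
from h import *
go((441,178.5,105))
im=get_image("wrist");cv2.imwrite("pics/w5.png",im[:,:,::-1])
print(proj("wrist",(441,178.5,17)))
E
```

```text
t 7.47 [433.9  91.3 103.9] head 81.3 F [ 0.5 -0.6 -1.5] w 0.285
(441, 178.5, 105) [0.3492, -0.0247, -0.0047, -0.0011, 0.0003, 0.0005]
(np.float64(430.9184617448249), np.float64(196.68177932790485))
```

View pics/w5.png

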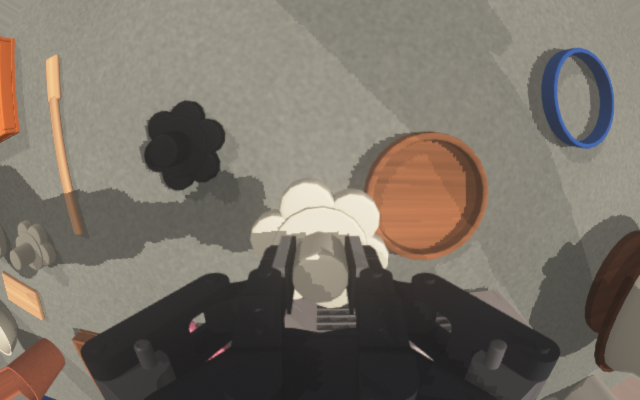

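```bash
python3 - <<'E'
from h import *
im=cv2.imread("pics/w5.png");cv2.imwrite("pics/c7.png",cv2.resize(im[120:270,355:500],(580,600),interpolation=cv2.INTER_CUBIC))
im=get_image("wrist")[:,:,::-1].copy()
def ext(c,r=54):
    p=np.array([proj("wrist",(c[0]+r*np.cos(a),c[1]+r*np.sin(a),17)) for a in np.linspace(0,6.28,90)])
    return p.min(0),p.max(0),p
for c in [(441,178.5),(441,176)]: print(ext(c)[:2])
_,_,p=ext((441,177)); cv2.polylines(im,[np.round(p*16).astype(int)],True,(0,255,0),1,cv2.LINE_AA,4)
_,_,p=ext((441,177),48); cv2.polylines(im,[np.round(p*16).astype(int)],True,(255,0,0),1,cv2.LINE_AA,4)
cv2.imwrite("pics/c8.png",cv2.resize(im[120:270,355:500],(580,600),interpolation=cv2.INTER_CUBIC))
E
```

```text
(array([365.63325964, 127.94300697]), array([489.29773273, 257.69896439]))
(array([362.44884359, 128.26513333]), array([486.84893346, 258.21625854]))
```

View pics/c8.png

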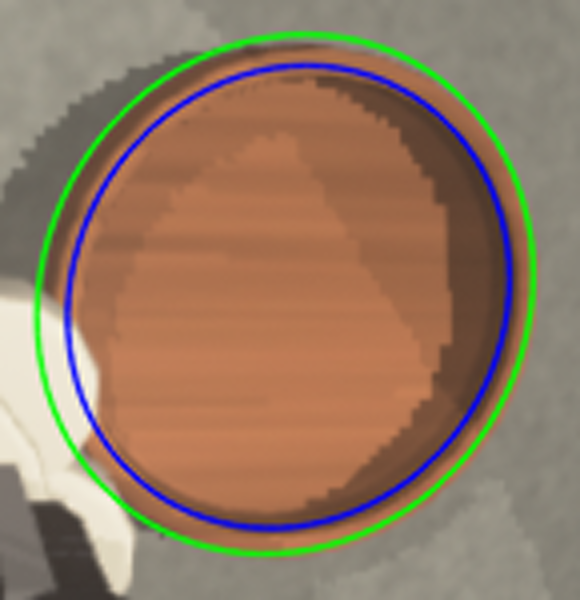

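```bash
python3 - <<'E'
from h import *
go((441.5,177.5,70),(441.5,177.5,24))
E
```

```text
t 7.58 [434.1  89.1 104.2] head 81.1 F [ 0.8 -0.9 -2.3] w 0.287
(441.5, 177.5, 70) [0.354, -0.0252, 0.1364, -0.001, 0.0004, -0.0006]
(441.5, 177.5, 24) [0.3542, -0.0246, 0.3204, -0.001, 0.0004, -0.0006]
```

Request:
arm_command(increments=[0.1,-0.007,0,0,0,0,0.22,-0.015,0.02,0,0,0,0.32,-0.022,0.08,-0.001,0,0,0.354,-0.025,0.14,-0.001,0,0,0.354,-0.025,0.2,-0.001,0,0,0.354,-0.025,0.25,-0.001,0,0,0.354,-0.025,0.28,-0.001,0,0,0.354,-0.025,0.3,-0.001,0,0,0.354,-0.025,0.3,-0.001,0,0])

```text
time: 8.7
eef_pos: [442.1, 178.1, 30.0]
tool_rot: [0.76, 0.65, 0.0, 0.0]
ft_force: [-0.3, 0.2, -1.4]
grip_width: 0.286
```

```bash
python3 - <<'E'
from h import *
go((441.5,177.5,24))
im=get_image("wrist");cv2.imwrite("pics/w6.png",im[:,:,::-1])
E
```

```text
t 8.7 [442.1 178.1  30. ] head 81.1 F [-0.3  0.2 -1.4] w 0.286
(441.5, 177.5, 24) [-0.0028, -0.0019, 0.0241, 0.0004, 0.0, -0.0007]
```

View pics/w6.png

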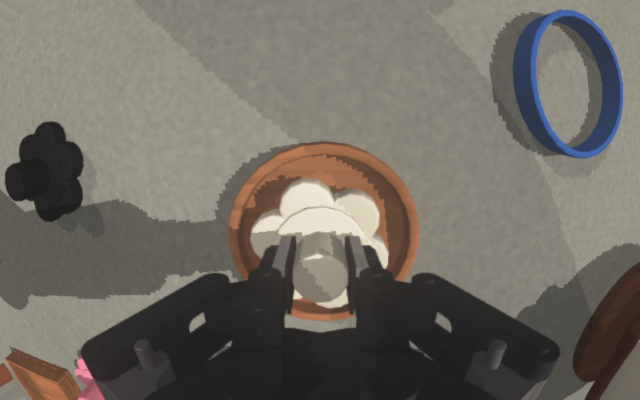

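Request:
arm_command(increments=[0.008,0,0.012,0,0,0,0.008,0,0.02,0,0,0,0.008,0,0.026,0,0,0,0.008,0,0.026,0,0,0])

```text
time: 9.25
eef_pos: [442.3, 180.2, 23.5]
tool_rot: [0.76, 0.65, 0.0, 0.0]
ft_force: [0.4, 0.9, -1.7]
grip_width: 0.279
```

Request:
arm_command(increments=[0,0,0.004,0,0,0,0,0,0.006,0,0,0,0,0,0.006,0,0,0])

```text
time: 9.62
eef_pos: [442.6, 180.3, 23.0]
tool_rot: [0.76, 0.65, 0.001, 0.0]
ft_force: [-4.6, -1.6, 13.6]
grip_width: 0.284
```

Contact at 13.6 N. Releasing with a partial opening.

Request:
arm_command(increments=[0,0,-0.003,0,0,0,0,0,-0.003,0,0,0,0,0,-0.003,0,0,0,0,0,-0.003,0,0,0], claw=0.55)

```text
time: 10.12
eef_pos: [442.4, 180.3, 22.8]
tool_rot: [0.76, 0.65, 0.0, 0.0]
ft_force: [0.2, -0.4, 0.9]
grip_width: 0.546
```

Request:
arm_command(increments=[0,0,-0.06,0,0,0,0,0,-0.16,0,0,0,0,0,-0.32,0,0,0,0,0,-0.5,0,0,0,0,0,-0.56,0,0,0,0,0,-0.56,0,0,0])

```text
time: 10.88
eef_pos: [442.7, 180.6, 164.0]
tool_rot: [0.76, 0.65, 0.002, 0.001]
ft_force: [-0.2, 0.0, 0.1]
grip_width: 0.546
```

```bash
python3 - <<'E'
from h import *
go((435,-40,165),(437,-180,165))
im=get_image("wrist");cv2.imwrite("pics/w7.png",im[:,:,::-1])
print(proj("wrist",(442,177.5,49)))
E
```

```text
t 10.88 [442.7 180.6 164. ] head 81.1 F [-0.2  0.   0.1] w 0.546
(435, -40, 165) [-0.8763, 0.1063, -0.0054, 0.0009, -0.0006, -0.0006]
(437, -180, 165) [-1.4283, 0.2009, -0.0061, 0.0009, -0.0006, -0.0006]
(np.float64(316.3820416110021), np.float64(195.99777068511787))
```

View pics/w7.png

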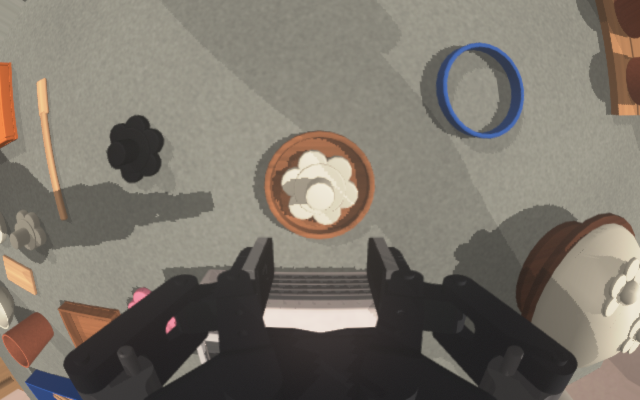

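The whole lid sits in the middle of the nest (lid (319,187), nest (319,184)). On to the chipped one.

Request:
arm_command(increments=[-0.876,0.106,0,0.0009,0,0,-0.876,0.106,0,0.0009,0,0,-0.876,0.106,0,0.0009,0,0,-0.876,0.106,0,0.0009,0,0,-0.876,0.106,0,0.0009,0,0], claw=0.65)

```text
time: 11.55
eef_pos: [433.4, -42.6, 161.6]
tool_rot: [0.761, 0.648, -0.002, -0.001]
ft_force: [0.2, 0.8, 0.1]
grip_width: 0.653
```

```bash
python3 - <<'E'
from h import *
go((440,-268.5,115))
E
```

```text
t 11.55 [433.4 -42.6 161.6] head 80.8 F [0.2 0.8 0.1] w 0.653
(440, -268.5, 115) [-0.8879, 0.1706, 0.1867, -0.0012, 0.0003, -0.002]
```

Request:
arm_command(increments=[-0.888,0.17,0.187,0,0,-0.001,-0.888,0.17,0.187,0,0,-0.001,-0.888,0.17,0.187,0,0,-0.001,-0.888,0.17,0.187,0,0,-0.001,-0.888,0.17,0.187,0,0,-0.001,-0.888,0.17,0.187,0,0,-0.001])

```text
time: 12.3
eef_pos: [442.0, -264.6, 115.0]
tool_rot: [0.758, 0.652, -0.001, -0.002]
ft_force: [-0.5, -0.1, -0.1]
grip_width: 0.653
```

```bash
python3 - <<'E'
from h import *
go((440,-268.5,18))
im=get_image("wrist");cv2.imwrite("pics/w8.png",im[:,:,::-1])
print(proj("wrist",(440,-268.5,44)))
E
```

```text
t 12.3 [ 442.  -264.6  115. ] head 81.3 F [-0.5 -0.1 -0.1] w 0.653
(440, -268.5, 18) [-0.0168, -0.0042, 0.3882, -0.0012, -0.0001, 0.0008]
(np.float64(313.12147703348336), np.float64(208.31143933842384))
```

View pics/w8.png

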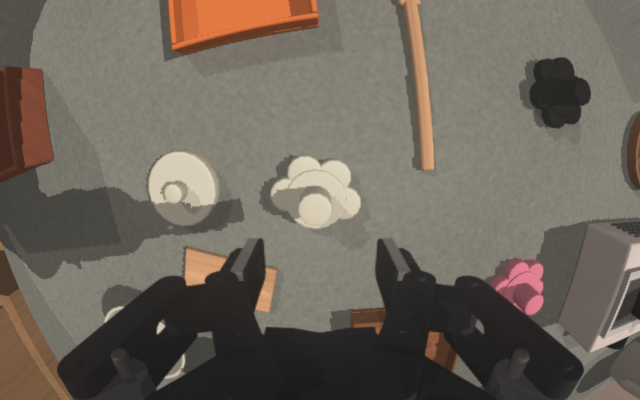

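Request:
arm_command(increments=[-0.012,-0.003,0.2,0,0,0,-0.012,-0.003,0.28,0,0,0,-0.012,-0.003,0.34,0,0,0,-0.012,-0.003,0.37,0,0,0,-0.012,-0.003,0.387,0,0,0,-0.012,-0.003,0.387,0,0,0,-0.012,-0.003,0.387,0,0,0])

```text
time: 13.22
eef_pos: [441.1, -269.0, 19.8]
tool_rot: [0.759, 0.651, -0.0, -0.0]
ft_force: [0.3, -0.5, 0.2]
grip_width: 0.651
```

```bash
python3 - <<'E'
from h import *
go((440,-267.2,18))
im=get_image("wrist");cv2.imwrite("pics/w9.png",im[:,:,::-1])
E
```

```text
t 13.22 [ 441.1 -269.    19.8] head 81.3 F [ 0.3 -0.5  0.2] w 0.651
(440, -267.2, 18) [0.0066, -0.0054, 0.0073, -0.0002, -0.0, 0.0004]
```

View pics/w9.png

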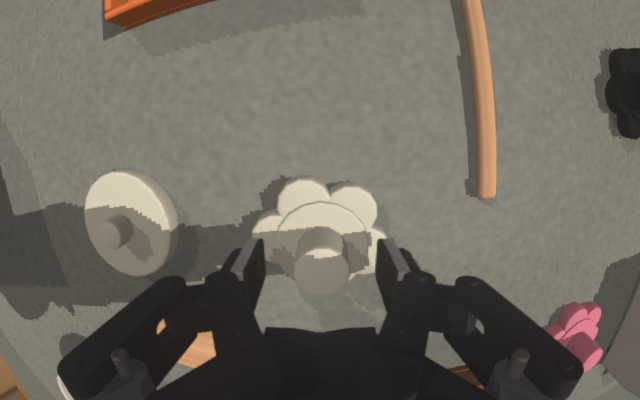

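Knob is centred between the fingers. Closing.

Request:
arm_command(increments=[0,0,0.004,0,0,0,0,0,0.004,0,0,0,0,0,0.004,0,0,0,0,0,0.004,0,0,0,0,0,0.004,0,0,0,0,0,0.004,0,0,0], claw=0)

```text
time: 14.02
eef_pos: [440.9, -268.9, 18.6]
tool_rot: [0.759, 0.651, -0.0, -0.001]
ft_force: [-1.4, 1.5, 5.0]
grip_width: 0.284
```

Request:
arm_command(increments=[0,0,-0.02,0,0,0,0,0,-0.08,0,0,0,0,0,-0.18,0,0,0,0,0,-0.3,0,0,0,0,0,-0.4,0,0,0,0,0,-0.4,0,0,0])

```text
time: 14.78
eef_pos: [442.0, -269.5, 120.5]
tool_rot: [0.759, 0.651, 0.001, 0.001]
ft_force: [-0.4, -0.1, -2.3]
grip_width: 0.283
```

```bash
python3 - <<'E'
from h import *
go((560,-225,115),(625,-201.5,115))
E
```

```text
t 14.78 [ 442.  -269.5  120.5] head 81.3 F [-0.4 -0.1 -2.3] w 0.283
(560, -225, 115) [0.2476, 0.4396, 0.0232, 0.0008, 0.0, 0.0004]
(625, -201.5, 115) [0.38, 0.6823, 0.0238, 0.0008, 0.0, 0.0004]
```

Request:
arm_command(increments=[0.1,0.18,0,0,0,0,0.2,0.36,0,0,0,0,0.3,0.54,0.02,0,0,0,0.36,0.645,0.08,0,0,0,0.382,0.684,0.16,0,0,0,0.382,0.684,0.22,0,0,0,0.382,0.684,0.22,0,0,0])

```text
time: 15.65
eef_pos: [622.6, -200.8, 61.6]
tool_rot: [0.759, 0.651, -0.002, -0.002]
ft_force: [1.1, -0.1, -1.4]
grip_width: 0.28
```

```bash
python3 - <<'E'
from h import *
go((626,-201,24))
im=get_image("wrist");cv2.imwrite("pics/w10.png",im[:,:,::-1])
E
```

```text
t 15.65 [ 622.6 -200.8   61.6] head 81.2 F [ 1.1 -0.1 -1.4] w 0.28
(626, -201, 24) [0.0012, 0.0143, 0.1502, -0.0015, 0.0001, 0.0001]
```

View pics/w10.png

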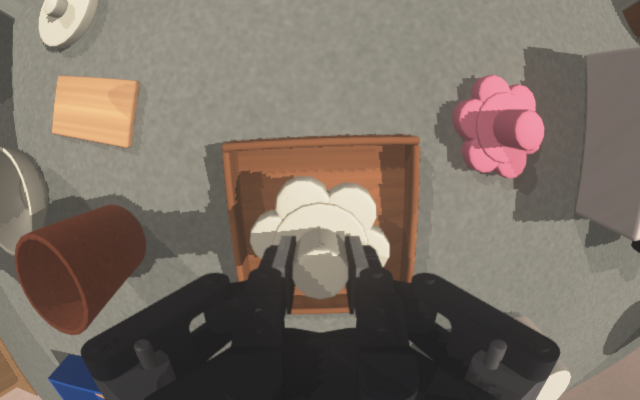

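Centred over the tray. Lowering.

Request:
arm_command(increments=[0.001,0.01,0.05,-0.001,0,0,0.001,0.01,0.09,-0.001,0,0,0.001,0.01,0.12,-0.001,0,0,0.001,0.01,0.14,-0.001,0,0,0.001,0.01,0.15,-0.001,0,0,0.001,0.01,0.15,-0.001,0,0])

```text
time: 16.45
eef_pos: [626.8, -200.5, 25.5]
tool_rot: [0.759, 0.651, 0.001, 0.001]
ft_force: [1.1, 0.3, -0.3]
grip_width: 0.284
```

Request:
arm_command(increments=[0,0,0.004,0,0,0,0,0,0.008,0,0,0,0,0,0.01,0,0,0,0,0,0.01,0,0,0])

```text
time: 16.95
eef_pos: [627.0, -200.6, 23.7]
tool_rot: [0.759, 0.651, 0.001, 0.001]
ft_force: [-1.7, 1.2, 6.0]
grip_width: 0.28
```

Request:
arm_command(increments=[0,0,-0.001,0,0,0,0,0,-0.001,0,0,0,0,0,-0.001,0,0,0,0,0,-0.001,0,0,0], claw=0.55)

```text
time: 17.45
eef_pos: [626.7, -200.5, 23.2]
tool_rot: [0.759, 0.651, 0.001, 0.001]
ft_force: [-0.3, -0.1, -0.2]
grip_width: 0.55
```

Request:
arm_command(increments=[0,0,-0.06,0,0,0,0,0,-0.16,0,0,0,0,0,-0.32,0,0,0,0,0,-0.5,0,0,0,0,0,-0.64,0,0,0,0,0,-0.64,0,0,0,0,0,-0.64,0,0,0])

```text
time: 18.32
eef_pos: [626.3, -200.4, 183.4]
tool_rot: [0.759, 0.651, 0.001, 0.0]
ft_force: [-0.9, -0.4, 0.4]
grip_width: 0.55
```

```bash
python3 - <<'E'
from h import *
im=get_image("wrist");cv2.imwrite("pics/w11.png",im[:,:,::-1])
go((600,0,205))
im=get_image("top");cv2.imwrite("pics/top1.png",im[:,:,::-1])
E
```

```text
t 18.38 [ 626.1 -200.3  182.7] head 81.3 F [ 0.4  0.7 -0.2] w 0.55
(600, 0, 205) [0.776, -0.2246, -0.089, 0.0002, -0.0001, 0.0004]
```

View pics/w11.png

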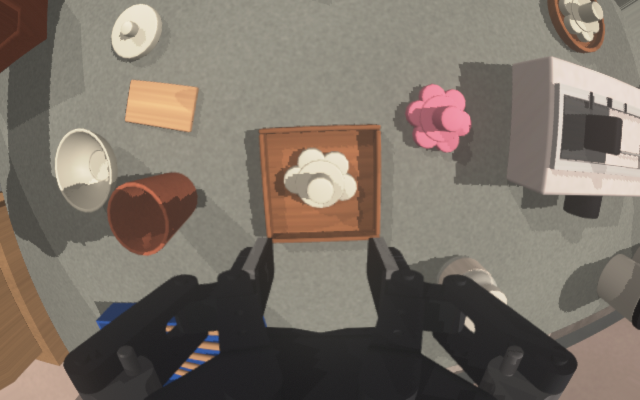

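View pics/top1.png

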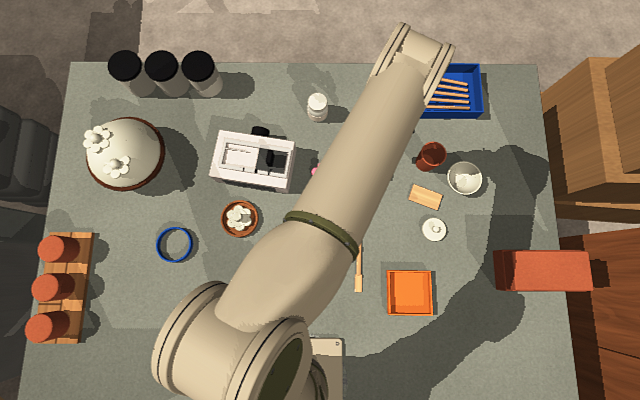

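Request:
arm_command(increments=[0.776,-0.225,-0.1,0,0,0,0.776,-0.225,-0.1,0,0,0,0.776,-0.225,-0.1,0,0,0,0.776,-0.225,-0.1,0,0,0,0.776,-0.225,-0.1,0,0,0])

```text
time: 19.05
eef_pos: [600.0, 0.7, 207.7]
tool_rot: [0.758, 0.652, 0.0, 0.0]
ft_force: [0.8, -1.0, -0.7]
grip_width: 0.549
```

```bash
python3 - <<'E'
from h import *
go((594,81,205))
E
```

```text
t 19.05 [600.    0.7 207.7] head 81.4 F [ 0.8 -1.  -0.7] w 0.549
(594, 81, 205) [0.3138, -0.0719, 0.0107, 0.0002, 0.0, 0.0011]
```

Request:
arm_command(increments=[0.2,-0.05,0,0,0,0,0.314,-0.072,0,0,0,0.001,0.314,-0.072,0,0,0,0.001,0.314,-0.072,0,0,0,0.001])

```text
time: 19.55
eef_pos: [594.6, 77.2, 207.9]
tool_rot: [0.761, 0.649, -0.0, 0.001]
ft_force: [-0.5, -1.5, -0.1]
grip_width: 0.552
```

```bash
python3 - <<'E'
from h import *
go((594,81,205))
im=get_image("wrist");cv2.imwrite("pics/w12.png",im[:,:,::-1])
cx=np.array([.988,-.153]);cy=np.array([.153,.988]);c=np.array([602.5,135.7])
for y in (-55,):
  for dx in(-18,18):
    for dy in (-7,7): print(np.round(proj("wrist",(*(c+cx*dx+cy*(y+dy)),130)),1))
E
```

```text
t 19.55 [594.6  77.2 207.9] head 80.9 F [-0.5 -1.5 -0.1] w 0.552
(594, 81, 205) [0.0146, -0.0048, 0.0115, 0.0005, 0.0004, -0.0016]
[315.4 182.2]
[334.7 182.1]
[315.8 228.8]
[334.3 228.7]
```

View pics/w12.png

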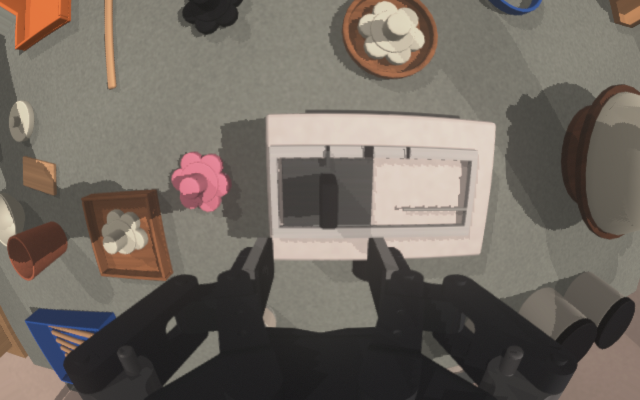

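```bash
python3 - <<'E'
from h import *
go((593,83,140),(593,83,95))
im=cv2.imread("pics/w12.png");cv2.imwrite("pics/c9.png",cv2.resize(im[130:240,260:380],(654,600),interpolation=cv2.INTER_CUBIC))
E
```

```text
t 19.6 [594.6  77.2 208. ] head 80.9 F [-0.6  0.4  0.3] w 0.547
(593, 83, 140) [0.0222, -0.0105, 0.272, 0.0005, 0.0003, -0.0017]
(593, 83, 95) [0.0224, -0.0108, 0.452, 0.0005, 0.0003, -0.0017]
```

View pics/c9.png

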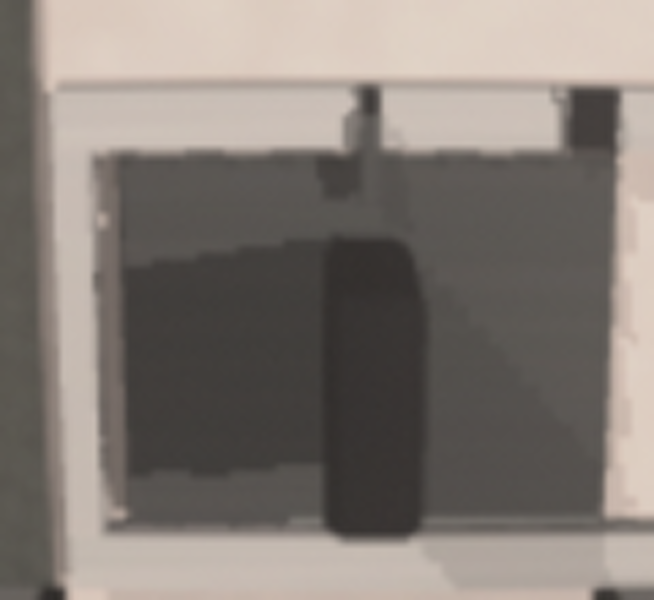

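Request:
arm_command(increments=[0.028,-0.009,0.1,0,0,0,0.028,-0.009,0.2,0,0,0,0.028,-0.009,0.27,0,0,0,0.028,-0.009,0.27,0,0,0])

```text
time: 20.1
eef_pos: [592.9, 86.1, 139.7]
tool_rot: [0.76, 0.65, -0.0, 0.0]
ft_force: [-0.6, 0.4, 0.8]
grip_width: 0.551
```

```bash
python3 - <<'E'
from h import *
go((593,84.5,95))
im=get_image("wrist");cv2.imwrite("pics/w13.png",im[:,:,::-1])
E
```

```text
t 20.1 [592.9  86.1 139.7] head 81.0 F [-0.6  0.4  0.8] w 0.551
(593, 84.5, 95) [-0.006, 0.0016, 0.1789, -0.0, 0.0004, -0.0011]
```

View pics/w13.png

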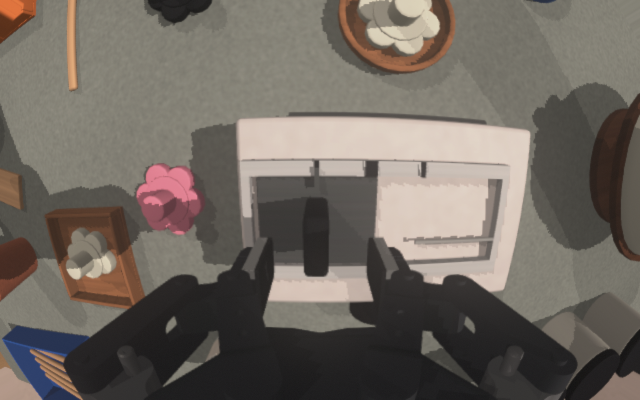

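Request:
arm_command(increments=[-0.004,0,0.06,0,0,0,-0.004,0,0.11,0,0,0,-0.004,0,0.15,0,0,0,-0.004,0,0.176,0,0,0,-0.004,0,0.176,0,0,0,-0.004,0,0.176,0,0,0])

```text
time: 20.9
eef_pos: [593.5, 86.4, 97.0]
tool_rot: [0.76, 0.65, 0.001, 0.001]
ft_force: [-0.6, 0.6, -0.4]
grip_width: 0.55
```

Request:
arm_command(increments=[0,0,0,0,0,0,0,0,0,0,0,0,0,0,0,0,0,0,0,0,0,0,0,0,0,0,0,0,0,0,0,0,0,0,0,0], claw=0)

```text
time: 21.65
eef_pos: [593.4, 85.7, 97.1]
tool_rot: [0.76, 0.65, 0.001, 0.001]
ft_force: [-2.9, -2.9, 6.6]
grip_width: 0.154
```

```bash
python3 - <<'E'
from h import *
go((599,118,95))
im=get_image("wrist");cv2.imwrite("pics/w14.png",im[:,:,::-1])
E
```

```text
t 21.65 [593.4  85.7  97.1] head 81.1 F [-2.9 -2.9  6.6] w 0.154
(599, 118, 95) [0.1312, 0.0021, 0.0085, 0.0006, 0.0001, -0.0008]
```

View pics/w14.png

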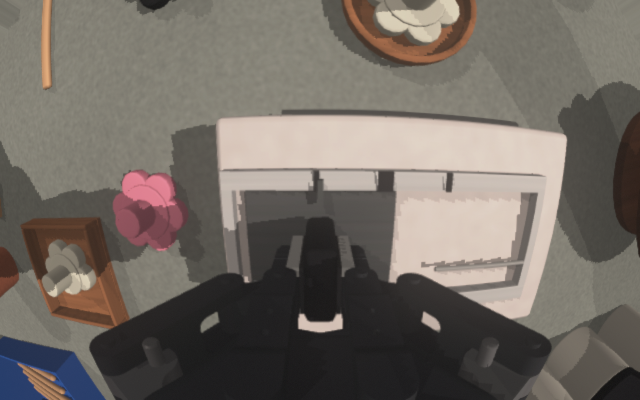

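Request:
arm_command(increments=[0.015,0,0,0,0,0,0.035,0,0,0,0,0,0.055,0,0,0,0,0,0.075,0,0,0,0,0,0.095,0,0,0,0,0,0.115,0,0,0,0,0,0.128,0,0,0,0,0,0.136,0,0,0,0,0,0.136,0,0,0,0,0,0.136,0,0,0,0,0])

```text
time: 22.95
eef_pos: [598.5, 117.8, 97.2]
tool_rot: [0.76, 0.649, -0.0, 0.001]
ft_force: [-4.4, -6.7, 7.1]
grip_width: 0.152
```

```bash
python3 - <<'E'
from h import *
go((599,118,95))
im=get_image("wrist");cv2.imwrite("pics/w15.png",im[:,:,::-1])
cv2.imwrite("pics/c10.png",cv2.resize(im[150:330,200:440,::-1],(800,600),interpolation=cv2.INTER_CUBIC))
s=get_image("scene");cv2.imwrite("pics/c11.png",cv2.resize(s[150:270,320:480,::-1],(800,600),interpolation=cv2.INTER_CUBIC))
E
```

```text
t 22.95 [598.5 117.8  97.2] head 81.0 F [-4.4 -6.7  7.1] w 0.152
(599, 118, 95) [0.0011, 0.0018, 0.0086, 0.0005, 0.0006, -0.0012]
```

View pics/c10.png

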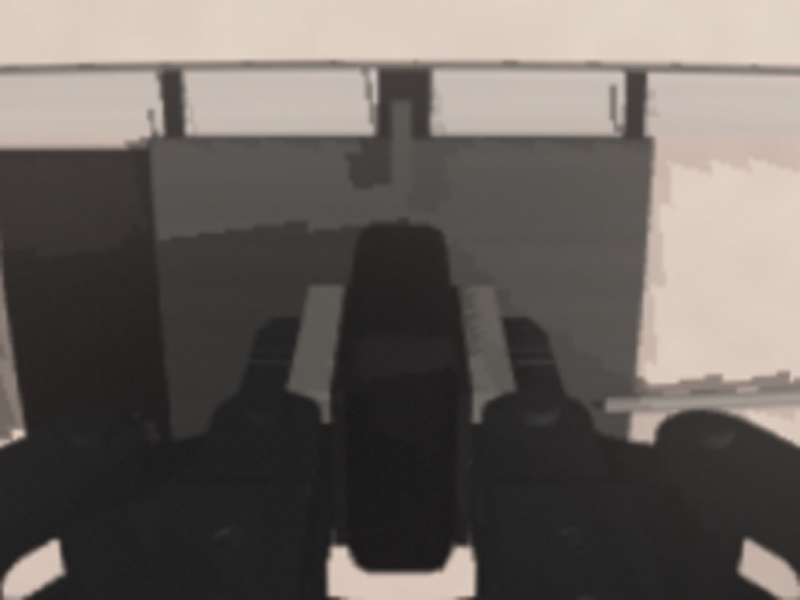

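View pics/c11.png

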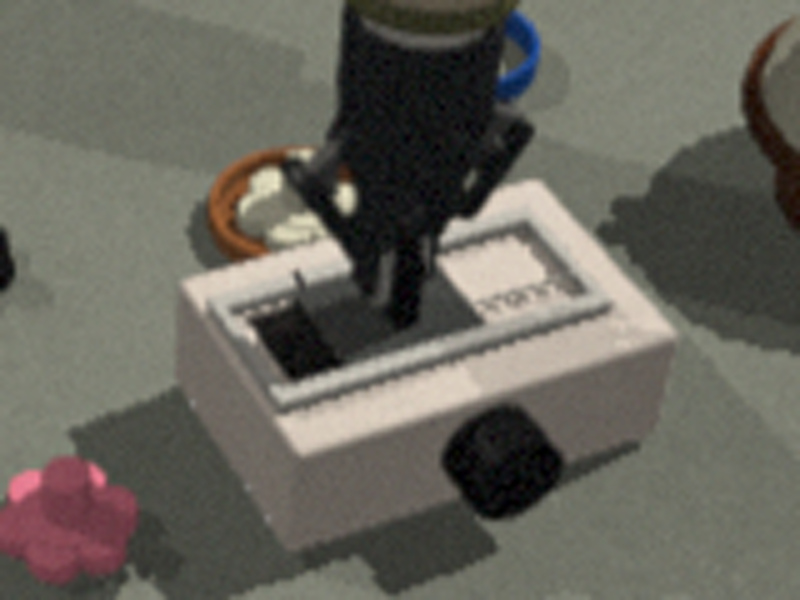

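The grey pointer (crop x≈400) lies inside the widest mark (378–430). I'll hold for a second and re-check.

Request:
arm_command(increments=[0,0,0,0,0,0,0,0,0,0,0,0,0,0,0,0,0,0,0,0,0,0,0,0,0,0,0,0,0,0,0,0,0,0,0,0,0,0,0,0,0,0,0,0,0,0,0,0])

```text
time: 24.05
eef_pos: [598.5, 117.8, 97.1]
tool_rot: [0.76, 0.649, -0.0, 0.001]
ft_force: [-3.6, -7.6, 7.3]
grip_width: 0.149
```

```bash
python3 - <<'E'
from h import *
go((599,118,95))
im=get_image("wrist");cv2.imwrite("pics/w16.png",im[:,:,::-1])
im=get_image("top");cv2.imwrite("pics/top2.png",im[:,:,::-1])
E
```

```text
t 24.05 [598.5 117.8  97.1] head 81.0 F [-3.6 -7.6  7.3] w 0.149
(599, 118, 95) [0.0012, 0.0018, 0.0086, 0.0005, 0.0006, -0.0012]
```

View pics/w16.png

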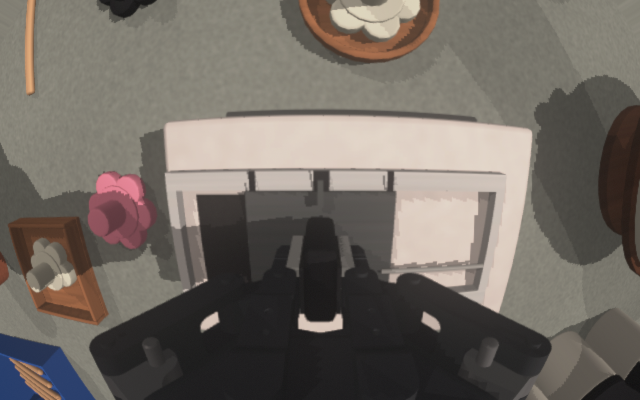

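View pics/top2.png

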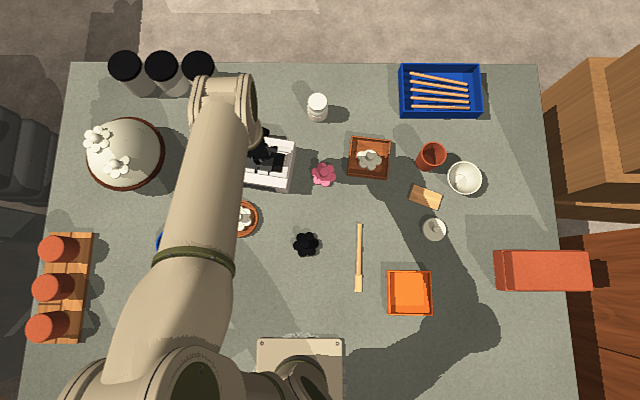

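The shutter is steady on the middle mark, both lids are in place, and the bystanders visible in the top view are where they started.

```bash
python3 - <<'E'
from h import *
print(order.close_job()); go((599,118,95))
E
```

```text
the job is handed in; nothing more can be done
None
the job is handed in; nothing more can be done
```

I handed the job in at about 24 s of the 59 s allowed, with the fingers still holding the shutter half open. No verdict was reported.

- **Lids:** I lowered the whole six-petalled lid into the round nest until it touched (13.6 N), then let go. The chipped one went into the brown reject tray the same way (6 N contact). The pictures after release showed both flat and near the middle.
- **Shutter:** The pointer lay on the widest mark, within about 1 mm. The arm stayed still for about 1 s, and the force against it along the slide was about 7.6 N, close to the 8 N expected at half travel.
- **Bystanders:** All those visible in the last top picture were where they started. The arm hid most of the cutter there; earlier pictures showed it undisturbed.
- **Disagreements:** The top, scene and wrist cameras differed by about 5 mm on positions. I used averages and close wrist views instead.

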